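# Close the book-repair press

### The job

Close the little book press on the repair table on the small green book. First push the cam lever round with a fingertip until the red cam's low point faces the blue push plate (clockwise seen from above, all the way to its stop), and only then push the blue plate forward until the slide is fully home and has nudged the book up to the end fence. Use the fingers only to push: do not touch or lift the book, leave everything else on the table where it is, and finish with the hand clear.

Things in the scene. Friction and masses are not known exactly. Their poses are not given: they have to be found in the camera images.
- press: Book press fixed on the table: plywood bed 285 x 180 mm, top 18 mm above the table. Origin: on the table under the cam's vertical axis; x is 'forward', the way the slide closes (roughly away from the robot), y left, z up. Bed from x = -95 to +190 mm. End fence: inner face at x = +165.5 mm, 140 mm wide, top at 52 mm. Guide strips at y = +-79 mm, tops at 30 mm.
- cam_axis (a point): Point on the cam's vertical axis, 40 mm above the table, level with the cam's top. The cam is a red eccentric disc of 64 mm diameter, centre 14 mm off this axis, 24 to 40 mm above the table; a yellow dot near the axis marks its low side. A steel lever, 16 mm wide, 49 to 59 mm above the table, turns with it, over the jaw and book.
- cam (a joint): Angle of the red cam about its vertical axis (rad), growing clockwise seen from above. 0: high point at the follower bar, which blocks the slide; 3.14: low point facing the bar, a hard stop. Starts 0.2 to 1.0. Turned by its lever: in the press frame the lever's post stands at x = 75 sin(angle), y = 75 cos(angle) mm. Held by friction (0.3 N m, about 4 N at the post), stays where left.
- lever_post (a point): Point on the axis of the black lever post, 80 mm above the table. The post is an upright cylinder of 18 mm diameter, 58 to 100 mm above the table: push it sideways in a circle of 75 mm radius about the cam's axis. From the left it goes round the far side, over jaw and book (both 44 mm high), to the right.
- slide: Follower slide: wooden follower bar with blue push plate at the rear, two rails, jaw in front; it moves only along the press's x. Its origin's x in the press frame is its travel: 0 rearmost, 36 mm fully home (hard stop); starts at 0 to 10 mm. The cam lets it go no further than 10.5 + 14 (1 - cos(cam angle)) mm, so home needs the cam near its low point. Friction 3 N, no spring.
- push_face (a point): Centre of the rear face (facing the press's -x) of the blue push plate, 45 mm above the table, at -78.5 mm + slide travel along the press's x. The plate is 70 mm wide, 22 mm thick, 40 to 72 mm above the table, on a wooden follower bar 136 mm wide with the same rear face, 19 to 43 mm above the table. Push it along the press's +x.
- jaw_face (a point): Centre of the forward face of the slide's wooden jaw (136 mm wide, 18 mm thick, top 44 mm above the table), which pushes the book; at 68 mm + slide travel along the press's x.
- book: Small green hardback lying flat and loose on the press bed between jaw and fence, spine to the jaw: 60 mm (x) x 100 mm (y) x 26 mm, 180 g. Origin: centre of its underside, 18 mm above the table. With the slide home, its origin is about 134 to 135.5 mm forward of the press origin. Only the jaw may push it.
- spool: Bystander: white thread spool, 32 mm diameter, 46 mm high, standing left of the press. Origin: centre of its underside.
- glue_jar: Bystander: white jar with yellow cap, 48 mm diameter, 60 mm high, standing right of the press. Origin: centre of its underside.
- red_bowl: Bystander: red plastic bowl, 150 mm across, 70 mm high. Origin: centre of its underside.
- water_bottle: Bystander: clear bottle with white cap, 60 mm diameter, 160 mm high. Origin: centre of its underside.
- tool_pot: Bystander: cork pot with yellow and black tool handles, 76 mm diameter, 160 mm high in all. Origin: centre of its underside.
- scissors: Bystander: scissors lying flat, 175 x 55 x 8 mm, blades to their +x. Origin: centre of the underside.
Mind the look-alikes: they are no part of the job. Several things have the shape of the book; the one meant has the colours described above.

How it is judged:
On the way, in this order (a step that is already met when the one before it is completed fails the run):
1. the cam is turned to its low point while the slide still stands back (value of joint cam above 2.85 rad and x of slide in the frame of press below 0.022 m), for 0.2 s.
2. the slide is pushed fully home (x of slide in the frame of press above 0.0335 m), for 0.2 s.
At the end, for the whole second after the job is handed in: The cam stands within 0.29 rad of its low-point stop, the slide is home to within 2.5 mm of its stop, and the book lies flat, square to the press within 0.06 rad and at rest against or within about 4 mm of the end fence (value of joint cam above 2.85 rad and x of slide in the frame of press above 0.0335 m and x of book in the frame of press between 0.131 and 0.138 m and angle between the x axis of book and the x axis of press, either way round below 0.06 rad and angle between book's own z axis and vertical below 0.05 rad and linear speed of book below 0.01 m/s); the robot touches nothing.
It fails at once if the slide is pressed with more than 6 N while the cam still blocks it (value of joint cam below 2.6 rad and contact force between the fingers and slide above 6 N).
It fails at once if the book is touched by the robot (contact force between any of the fingers, the arm and book above 1 N).
It fails at once if the book is lifted or tipped (z of book in the frame of press above 0.026 m or angle between book's own z axis and vertical above 0.2 rad).
It fails at once if a bystander is moved more than 25 mm (distance of any of spool, glue_jar, red_bowl, water_bottle, tool_pot, scissors from where it was at the start of the episode above 0.025 m).
It also fails if it takes over 58 s, if anything falls off the work surface, if the arm or the gripper's body presses on something with over 40 N, if the wrist force passes 120 N, or if a joint passes its speed limit or range.

### The arm

A 6-joint arm with a two-finger parallel gripper is mounted at the origin on the work surface. World frame = base frame: x ahead of the robot, y to its left, z up, the work surface at z = 0. Lengths are in m, angles in rad, forces in N, time in s.
With the tool pointing down it reaches from about 0.375 to 0.9 m from the base axis. Payload 3.1 kg.
Tool frame: the origin (TCP) lies on the centre line of the jaws, within the pads' length; the fingertips stand 19 mm ahead of it and the grasp point (between the pads) is the TCP; z points along the fingers, y is the line along which they close (so a half turn about z gives the same grasp; the last joint's range is limited). The gripper opens to 85 mm and grips with 20 to 120 N. Pads are 22 mm wide; open, the fingers measure 114 mm over their backs; the gripper's body (76 mm by 85 mm) begins 54 mm behind the grasp point. The pads swing forward as they close: fully open they stand 13 mm farther back than shut.
Start: joints at [-1.29, 0.527, 1.433, -0, 1.181, -0.178], TCP at [0.277, -0.56, 0.25] pointing down, gripper open.
Joint ranges: [-3.08, 3.08], [-0.75, 2.2], [0.22, 2.44], [-1.43, 4.57], [0, 2.65], [-2.85, 2.85]. Speed limits (rad/s): [2.79, 2.79, 3.14, 3.14, 3.14, 3.14].

### API

Orientations are given as a unit quaternion [x, y, z, w].
In Python, from station import manip gives the robot as it stands.
- The arm moves only by the tool servo_tool, never from a script. Its argument "rows" is a list that holds one entry, the list of rows, each a list of 7 numbers: the turn, a rotation vector about the tool's x, y, z in degrees, then the shift along the tool's x, y, z in m, then the gripper command: -1 is shut, 1 is fully open, values between are in proportion. In form: [[[wx, wy, wz, tx, ty, tz, jaw], ...]]. A call has 1 to 8 rows; each row shifts and turns the commanded pose from where the row before left it, along the tool's axes as they then stand; what a row does not reach is not made up. A row lasts 1/12 s, in which the tool goes at most 41.7 mm and 7.16 degrees, less where a joint would pass 70% of its speed; a pose out of reach is approached as far as the arm can. A call is refused whole if a number of a shift passes 0.0417 or a number of a turn 7.16, either way. A call with a gripper value outside its range is refused whole. The fingers move at their own pace and stop on an object; "squeeze" is the grip in N (left out, the last holds). Time passes only in rows, so rows that do not move let the fingers close. It gives the time, the measured TCP pose, the force, the opening and the grip force at its end, in the units of the state.
- manip.sense(): the state, without advancing time (a new reading comes with each control period).
- manip.snapshot(name): name is "scene" or "top" or "wrist"; returns the picture (384x512x3 uint8, blue, green, red); there is no depth.
- manip.camera_info(name): a dict with "K" (3x3 intrinsics, pixels), "k1" (the pictures are not rectified: a ray, as slopes to the right and down, at radius r is drawn at 1 + k1 r^2 times it, then the intrinsics apply), "camera_from_world" (4x4, takes a point from world to camera coordinates). Camera axes: x right, y down, z forward; pixel columns grow to the right and rows downward; lengths in m; the calibration is good to about 2 mm. A picture is of the moment at which its call begins: read the wrist's pose just before it. camera_info takes no time and is no camera call; for the wrist camera it gives the pose at the moment of the call.
- manip.sign_off(): hands the job in; it is judged then, once.
The state is a dict: "t": time; "q": joint angles; "qd": joint speeds; "tau": joint torques, N m; "tcp_pos": TCP position; "tool_rot": TCP orientation; "force": force on the tool from outside, world axes, zero at the start; "ft_torque": the same for the moment, N m; "finger_gap": opening from 0.0 (shut) to 1.0 (fully open); "gripper_force": force on a finger pad.
Only numpy, scipy, OpenCV 4.12 (cv2) and the standard library are available. Lean on these libraries where they do the work, as an engineer would, in place of code of your own. Each camera call takes 0.05 s, during which the arm holds its last target. There are 200 camera calls.

## Working session

There is one attempt and no reset: what is moved stays moved. The work goes in short steps, Python scripts to look and compute and a tool call to move; the robot and the scene stay as the last step left them, time stands still between calls to the robot, and variables do not carry over. Pictures are saved under pics/ and viewed, at most 10 in all, crops included, and the job is handed in when it is done.

Besides the shell and the picture viewer there is one more tool, called after "Call:" as name(argument=value, ...), one argument or row to a line, values as JSON. servo_tool: Moves the arm, as the interface text tells. Its arguments: {"type":"object","properties":{"rows":{"type":"array","items":{"type":"array","items":{"type":"array","items":{"type":"number"}}}},"squeeze":{"type":"number"}},"required":["rows"]}

```bash
mkdir -p pics; cat > h.py <<'E'
import numpy as np, cv2
from station import manip
def ray(name_info,u,v):
    K=np.array(name_info["K"]);k1=name_info["k1"];T=np.array(name_info["camera_from_world"])
    d=np.array([(u-K[0,2])/K[0,0],(v-K[1,2])/K[1,1]]);s=d.copy()
    for _ in range(30): s=d/(1+k1*(s@s))
    R=T[:3,:3];o=-R.T@T[:3,3];return o,R.T@np.array([s[0],s[1],1.])
def onz(info,u,v,z):
    o,d=ray(info,u,v);return o+d*(z-o[2])/d[2]
def proj(info,p):
    K=np.array(info["K"]);T=np.array(info["camera_from_world"]);c=T[:3,:3]@p+T[:3,3];s=c[:2]/c[2]
    s=s*(1+info["k1"]*(s@s));return K[0,0]*s[0]+K[0,2],K[1,1]*s[1]+K[1,2]
E
python3 - <<'E'
from h import *
for n in("top","scene"):
    im=manip.snapshot(n);cv2.imwrite(f"pics/{n}0.png",im)
    i=manip.camera_info(n);print(n,i["K"],i["k1"],np.round(i["camera_from_world"],3).tolist())
    cv2.imwrite(f"pics/{n}0v.png",cv2.resize(im,(800,600),interpolation=cv2.INTER_CUBIC))
print(manip.sense())
E
```

```text
top [[474.04920718   0.         260.05493093]
 [  0.         474.04920718 196.40466252]
 [  0.           0.           1.        ]] -0.06983950668797712 [[0.027, -0.999, -0.023, 0.008], [-0.996, -0.025, -0.088, 0.521], [0.087, 0.025, -0.996, 1.408], [0.0, 0.0, 0.0, 1.0]]
scene [[378.04794912   0.         251.98766145]
 [  0.         378.04794912 193.79308142]
 [  0.           0.           1.        ]] -0.07716519295485341 [[0.533, 0.846, -0.005, -0.272], [0.565, -0.36, -0.743, -0.216], [-0.63, 0.393, -0.669, 1.409], [0.0, 0.0, 0.0, 1.0]]
{'t': 0.1, 'q': array([-1.29045525e+00,  5.28391942e-01,  1.43382648e+00,  1.31996757e-06,
        1.18141449e+00, -1.78530042e-01]), 'qd': array([ 0.00030003, -0.00043771, -0.00353214, -0.00018161,  0.00087011,
        0.00090128]), 'tau': array([-8.25899479e-04, -4.43305421e+01, -1.78586143e+01, -3.01074770e-04,
        3.86219457e-03, -3.63733321e-06]), 'tcp_pos': array([ 0.27666574, -0.55971796,  0.24940329]), 'tool_rot': array([ 9.73794470e-01,  2.27427549e-01, -5.12982835e-05, -1.01883949e-03]), 'force': array([-0.03097057, -0.44286717, -0.16466234]), 'ft_torque': array([ 0.04163931, -0.02777093, -0.00266102]), 'gripper_force': 0.0, 'finger_gap': 1.0023112576853541}
```

View pics/top0v.png

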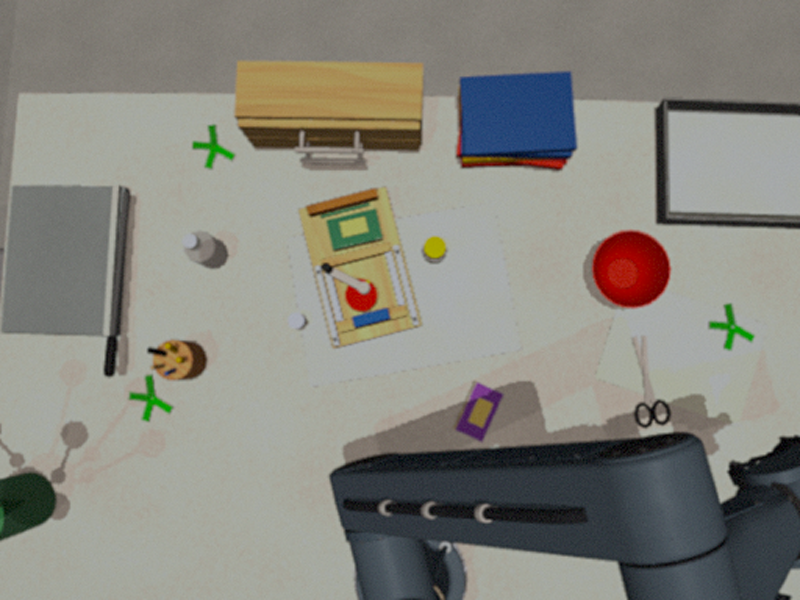

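View pics/scene0v.png

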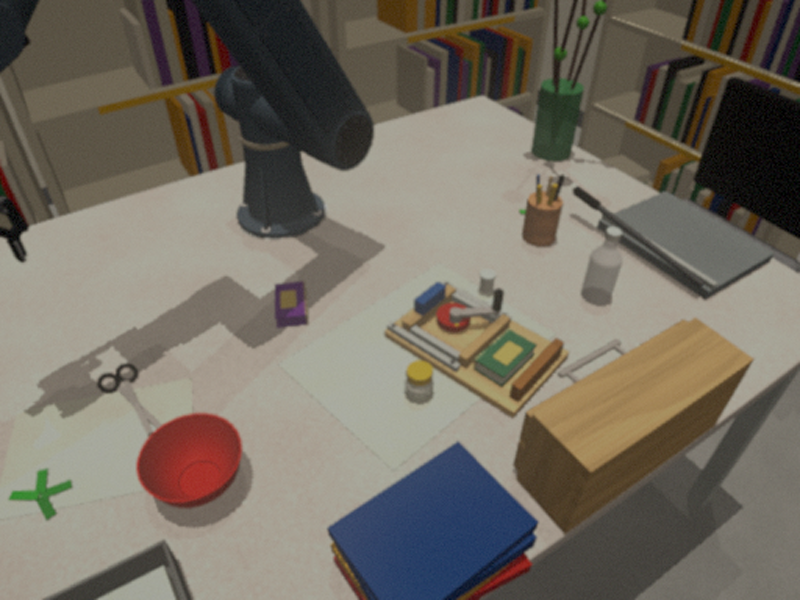

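Top view, in 800x600 pixels: the press is at about (360,270), with the blue plate at (371,318), red cam at (362,295), black post at (326,268) and jar at (434,248). Two things have the book's shape: the green one at (353,229), on the bed between jaw and fence, and the purple one at (480,410), on the table. The green one fits the description; I'll confirm it in an enlarged crop.

```bash
python3 - <<'E'
from h import *
a=cv2.imread("pics/top0.png")[112:232,182:292];b=cv2.imread("pics/scene0.png")[170:270,235:375]
cv2.imwrite("pics/crop1.png",np.hstack([cv2.resize(a,(440,480),interpolation=cv2.INTER_CUBIC)]))
im=cv2.imread("pics/top0.png");i=manip.camera_info("top");hsv=cv2.cvtColor(im,cv2.COLOR_BGR2HSV)
roi=np.zeros(im.shape[:2],np.uint8);roi[112:232,182:292]=1
def m(lo,hi): return cv2.inRange(hsv,lo,hi)*roi
def big(mk):
    c=max(cv2.findContours(mk,0,2)[0],key=cv2.contourArea);return c
for n,lo,hi,z in[("wood",(8,60,60),(35,255,255),.018),("blue",(100,120,40),(125,255,255),.072),("red",(0,170,60),(6,255,255),.04),("green",(55,80,20),(90,255,255),.044),("jarcap",(22,150,100),(32,255,255),.06)]:
    mk=m(lo,hi)
    if n=="wood": mk=cv2.morphologyEx(mk,3,np.ones((9,9)))
    c=big(mk);r=cv2.minAreaRect(c);bx=cv2.boxPoints(r);M=cv2.moments(c)
    print(n,cv2.contourArea(c),np.round(r[0],1),"mom",np.round(onz(i,M['m10']/M['m00'],M['m01']/M['m00'],z),4))
    P=np.array([onz(i,u,v,z) for u,v in bx]);print(np.round(P[:,:2],4).tolist(),np.round(np.linalg.norm(np.diff(P,axis=0),axis=1),4))
E
```

```text
wood 4920.0 [229.7 170.2] mom [0.6037 0.1125 0.018 ]
[[0.714, 0.2435], [0.7631, 0.0703], [0.4874, -0.0078], [0.439, 0.1619]] [0.18   0.2866 0.1764]
blue 122.0 [237.1 203.1] mom [0.4955 0.0865 0.072 ]
[[0.4961, 0.1203], [0.5133, 0.0582], [0.4949, 0.0531], [0.4777, 0.1151]] [0.0644 0.0192 0.0643]
red 183.5 [230.7 190.3] mom [0.5333 0.1097 0.04  ]
[[0.5564, 0.1404], [0.5618, 0.0836], [0.5147, 0.0788], [0.5093, 0.1354]] [0.0571 0.0474 0.0569]
green 542.5 [226.4 146.4] mom [0.6679 0.1265 0.044 ]
[[0.6844, 0.1799], [0.7077, 0.0877], [0.6512, 0.0732], [0.6279, 0.165]] [0.0952 0.0584 0.0947]
jarcap 124.5 [277.5 158. ] mom [ 0.633 -0.029  0.06 ]
[[0.6507, -0.0082], [0.6516, -0.0467], [0.6157, -0.0475], [0.6148, -0.0091]] [0.0385 0.036  0.0384]
```

View pics/crop1.png

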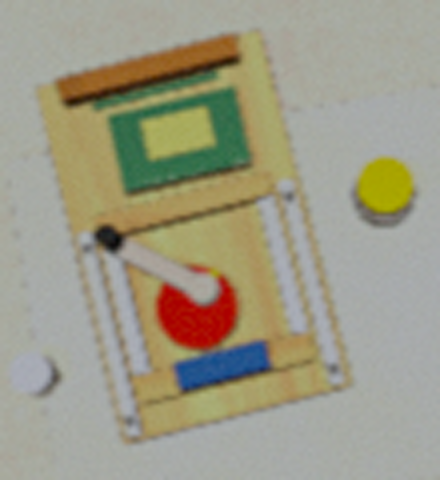

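The crop confirms it: the green book with a yellow label lies on the bed at crop pixel (180,140), between jaw and fence. The post top is at (109,238), the lever boss at (205,290) and the blue plate at (222,365). Next I'll measure the post.

```bash
python3 - <<'E'
from h import *
im=cv2.imread("pics/top0.png");i=manip.camera_info("top")
roi=im[165:178,202:217].max(2);mk=(roi<75).astype(np.uint8)
n,l,s,c=cv2.connectedComponentsWithStats(mk);k=1+s[1:,4].argmax();u,v=c[k]+[202,165];print(s[k],u,v)
p=onz(i,u,v,.09);p10=onz(i,u,v,.1)
th=np.radians(15.8);R=np.array([[np.cos(th),-np.sin(th)],[np.sin(th),np.cos(th)]]);o=np.array([.5552,.1041])
for q in(p,p10): r=R.T@(q[:2]-o);print(np.round(q,4),r,np.hypot(*r),np.arctan2(*r))
# scene view of post
s=cv2.imread("pics/scene0.png");si=manip.camera_info("scene");print("expect post scene px",proj(si,p10))
u0,v0=map(int,proj(si,p10));g=s[v0-12:v0+20,u0-12:u0+12].max(2);mk=(g<60).astype(np.uint8)
n,l,st,c=cv2.connectedComponentsWithStats(mk);k=1+st[1:,4].argmax();u2,v2=c[k]+[u0-12,v0-12];print(st[k],u2,v2)
a,d=ray(i,u,v);b,e=ray(si,u2,v2);A=np.stack([d,-e],1);t=np.linalg.lstsq(A,b-a,rcond=None)[0];x,y=a+t[0]*d,b+t[1]*e;print(x,y)
for nm,pt in dict(post=[*p10[:2],.1],org=[*o,.04]).items(): print(nm,proj(i,np.array(pt)))
print("boss",onz(i,182+205/4,112+290/4,.06), "cam", R.T@(onz(i,182+198/4,112+305/4,.04)[:2]-o),"spool",onz(i,182+35/4,112+373/4,.046))
print("bedcorners",[np.round(R.T@(onz(i,182+x/4,112+y/4,.018)[:2]-o),4) for x,y in[(38,88),(257,30),(350,382),(126,441)]])
E
```

```text
[ 4  4  7  6 28] 209.0 171.28571428571428
[0.5846 0.17   0.09  ] [0.04621992 0.05542698] 0.07216945921866984 0.6950658398489113
[0.5832 0.1687 0.1   ] [0.04451655 0.05449755] 0.07036835892857082 0.684933663991597
expect post scene px (np.float64(317.47008263888307), np.float64(186.06127995245447))
[11 12  5 13 39] 318.28205128205127 191.94871794871796
[0.58610966 0.17151461 0.07897729] [0.58640468 0.1719263  0.07907409]
post (np.float64(209.00000000000003), np.float64(171.28571428571433))
org (np.float64(232.71626494069312), np.float64(183.85066696850257))
boss [0.5510533  0.10077568 0.06      ] cam [-0.0119505   0.00673021] spool [0.48739036 0.2268971  0.046     ]
bedcorners [array([0.1849, 0.0872]), array([ 0.1863, -0.0874]), array([-0.0946, -0.0894]), array([-0.096 ,  0.0858])]
```

```bash
cat >> h.py <<'E'
from scipy.spatial.transform import Rotation as Ro
th=np.radians(15.8);RP=np.array([[np.cos(th),-np.sin(th)],[np.sin(th),np.cos(th)]]);ORG=np.array([.554,.1032])
def rem(px,py,z,psi):
    s=manip.sense();R=Ro.from_quat(s["tool_rot"]);w=np.r_[ORG+RP@[px,py],z]
    x=R.as_matrix()[:,0];yaw=np.degrees(np.arctan2(x[1],x[0]))
    print("t",round(s["t"],2),"press xy",np.round(RP.T@(s["tcp_pos"][:2]-ORG),4),"z",round(s["tcp_pos"][2],4),"yaw",round(yaw,1),"F",np.round(s["force"],1))
    print("remaining tool shift mm",np.round(R.inv().apply(w-s["tcp_pos"])*1e3,1),"wz",round((yaw-psi+180)%360-180,1))
E
python3 -c "
from h import *
rem(.025,.078,.25,155)"
```

```text
t 0.1 press xy [-0.4474 -0.5624] z 0.2494 yaw 26.3 F [-0.  -0.4 -0.2]
remaining tool shift mm [ 581.1 -543.6    0.7] wz -128.7
```

Call:
servo_tool(
  rows=[
    [[0, 0, 0, 0.028, -0.026, 0, -1], [0, 0, 0, 0.028, -0.026, 0, -1], [0, 0, 0, 0.028, -0.026, 0, -1], [0, 0, 0, 0.028, -0.026, 0, -1], [0, 0, 0, 0.028, -0.026, 0, -1], [0, 0, 0, 0.028, -0.026, 0, -1], [0, 0, 0, 0.028, -0.026, 0, -1], [0, 0, 0, 0.028, -0.026, 0, -1]],
  ],
  squeeze=20,
)

```text
t: 0.77
tcp_pos: [0.3856, -0.2727, 0.2501]
tool_rot: [0.974, 0.227, -0.0, -0.0]
force: [0.8, -0.9, -1.0]
finger_gap: 0.003
gripper_force: 0.0
```

Call:
servo_tool(
  rows=[
    [[0, 0, 0, 0.028, -0.026, 0, -1], [0, 0, 0, 0.028, -0.026, 0, -1], [0, 0, 0, 0.028, -0.026, 0, -1], [0, 0, 0, 0.028, -0.026, 0, -1], [0, 0, 0, 0.028, -0.026, 0, -1], [0, 0, 0, 0.028, -0.026, 0, -1], [0, 0, 0, 0.028, -0.026, 0, -1], [0, 0, 0, 0.028, -0.026, 0, -1]],
  ],
)

```text
t: 1.43
tcp_pos: [0.4943, 0.013, 0.2501]
tool_rot: [0.974, 0.227, -0.0, -0.0]
force: [0.5, -0.0, -0.6]
finger_gap: -0.003
gripper_force: 0.0
```

Call:
servo_tool(
  rows=[
    [[0, 0, 0, 0.028, -0.026, 0, -1], [0, 0, 0, 0.028, -0.026, 0, -1], [0, 0, 0, 0.028, -0.026, 0, -1], [0, 0, 0, 0.028, -0.026, 0, -1], [0, 0, 0, 0.02, -0.02, 0, -1], [0, 0, 0, 0, 0, 0, -1]],
  ],
)

```text
t: 1.93
tcp_pos: [0.5591, 0.1856, 0.25]
tool_rot: [0.973, 0.23, 0.001, -0.001]
force: [0.5, -0.6, -0.7]
finger_gap: 0.003
gripper_force: 0.0
```

Call:
servo_tool(
  rows=[
    [[0, 0, -7, 0, 0, 0, -1], [0, 0, -7, 0, 0, 0, -1], [0, 0, -7, 0, 0, 0, -1], [0, 0, -7, 0, 0, 0, -1], [0, 0, -7, 0, 0, 0, -1], [0, 0, -7, 0, 0, 0, -1], [0, 0, -7, 0, 0, 0, -1], [0, 0, -7, 0, 0, 0, -1]],
  ],
)

```text
t: 2.6
tcp_pos: [0.5571, 0.18, 0.2498]
tool_rot: [0.751, 0.66, -0.001, -0.0]
force: [-0.4, -0.9, 0.4]
finger_gap: -0.0
gripper_force: 0.0
```

Call:
servo_tool(
  rows=[
    [[0, 0, -7, 0, 0, 0, -1], [0, 0, -7, 0, 0, 0, -1], [0, 0, -7, 0, 0, 0, -1], [0, 0, -7, 0, 0, 0, -1], [0, 0, -7, 0, 0, 0, -1], [0, 0, -7, 0, 0, 0, -1], [0, 0, -7, 0, 0, 0, -1], [0, 0, -7, 0, 0, 0, -1]],
  ],
)

```text
t: 3.27
tcp_pos: [0.5571, 0.18, 0.2499]
tool_rot: [0.353, 0.935, -0.0, -0.001]
force: [0.2, 0.3, -0.0]
finger_gap: -0.001
gripper_force: 0.0
```

```bash
python3 -c "
from h import *
rem(.025,.078,.089,155)
im=manip.snapshot('wrist');i=manip.camera_info('wrist')
cv2.imwrite('pics/w1.png',im)
a=np.radians(41)
for n,p in dict(post=(.075*np.sin(a),.075*np.cos(a),.1),tcp=(.025,.078,.1),cam=(0,0,.06)).items(): print(n,proj(i,np.r_[ORG+RP@p[:2],p[2]]))
"
```

```text
t 3.27 press xy [0.0239 0.0731] z 0.2499 yaw 138.6 F [ 0.2  0.3 -0. ]
remaining tool shift mm [  3.4   3.8 160.9] wz -16.4
post (np.float64(268.9834215391651), np.float64(208.3737377122323))
tcp (np.float64(259.96087204365756), np.float64(176.6413600317055))
cam (np.float64(200.870782306721), np.float64(211.94969446980937))
```

View pics/w1.png

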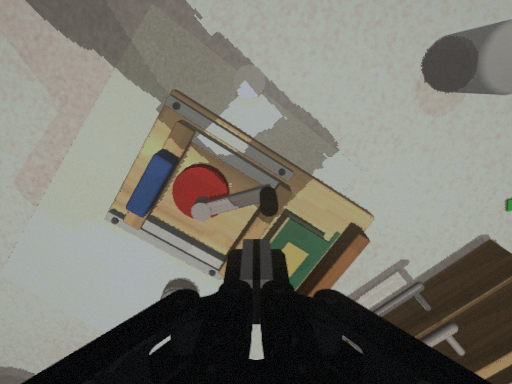

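Wrist view: the lever boss is at (201,211) and the post top is near (268,207). My predictions were (201,212) and (269,208), so the press frame holds. I'll descend behind the post.

Call:
servo_tool(
  rows=[
    [[0, 0, -6, 0, 0, 0, -1], [0, 0, -6, 0, 0, 0, -1], [0, 0, -4.4, 0, 0, 0, -1], [0, 0, 0, 0.002, 0.0045, 0, -1], [0, 0, 0, 0, 0, 0.03, -1], [0, 0, 0, 0, 0, 0.03, -1], [0, 0, 0, 0, 0, 0.03, -1], [0, 0, 0, 0, 0, 0, -1]],
  ],
)

```text
t: 3.98
tcp_pos: [0.5535, 0.185, 0.1548]
tool_rot: [0.221, 0.975, -0.002, -0.006]
force: [-1.4, -0.4, -0.4]
finger_gap: -0.0
gripper_force: 0.0
```

Call:
servo_tool(
  rows=[
    [[0, 0, 0, 0, 0, 0.025, -1], [0, 0, 0, 0, 0, 0.025, -1], [0, 0, 0, 0, 0, 0.02, -1], [0, 0, 0, 0, 0, 0, -1]],
  ],
)

```text
t: 4.32
tcp_pos: [0.5558, 0.1853, 0.0879]
tool_rot: [0.22, 0.975, -0.001, -0.003]
force: [-0.4, -0.4, 0.7]
finger_gap: 0.001
gripper_force: 0.0
```

```bash
python3 -c "
from h import *
rem(.025,.078,.089,155)
a=np.radians(41);p=np.array([np.sin(a),np.cos(a)])*.075-np.array([np.cos(a),-np.sin(a)])*.02
rem(*p,.089,180+15.8-41)"
```

```text
t 4.32 press xy [0.0241 0.0785] z 0.0879 yaw 154.5 F [-0.4 -0.4  0.7]
remaining tool shift mm [-1.   0.2 -1.1] wz -0.5
t 4.32 press xy [0.0241 0.0785] z 0.0879 yaw 154.5 F [-0.4 -0.4  0.7]
remaining tool shift mm [-13.3   0.   -1.2] wz -0.3
```

Approach by 13 mm, then the arc.

Call:
servo_tool(
  rows=[
    [[0, 0, 0, -0.006, 0, -0.001, -1], [0, 0, 0, -0.007, 0, 0, -1], [0, 0, 5, -0.0066, 0.0015, 0, -1], [0, 0, 5, -0.0066, 0.0015, 0, -1], [0, 0, 5, -0.0066, 0.0015, 0, -1], [0, 0, 5, -0.0066, 0.0015, 0, -1], [0, 0, 0, 0, 0, 0, -1]],
  ],
)

```text
t: 4.9
tcp_pos: [0.596, 0.1705, 0.0931]
tool_rot: [0.387, 0.922, 0.0, 0.0]
force: [-2.0, -0.1, 0.6]
finger_gap: -0.003
gripper_force: 0.6
```

```bash
python3 -c "
from h import *
a=np.radians(61);p=np.array([np.sin(a),np.cos(a)])*.075-np.array([np.cos(a),-np.sin(a)])*.02
rem(*p,.089,180+15.8-61)"
```

```text
t 4.9 press xy [0.0587 0.0533] z 0.0931 yaw 134.5 F [-2.  -0.1  0.6]
remaining tool shift mm [ 1.8 -2.2  4.1] wz -0.3
```

Call:
servo_tool(
  rows=[
    [[0, 0, 5, -0.0066, 0.001, 0.002, -1], [0, 0, 5, -0.0066, 0.001, 0.002, -1], [0, 0, 5, -0.0066, 0.001, 0, -1], [0, 0, 5, -0.0066, 0.001, 0, -1], [0, 0, 5, -0.0066, 0.001, 0, -1], [0, 0, 5, -0.0066, 0.001, 0, -1], [0, 0, 0, 0, 0, 0, -1]],
  ],
)

```text
t: 5.48
tcp_pos: [0.6234, 0.1408, 0.0892]
tool_rot: [0.611, 0.791, 0.002, 0.002]
force: [0.1, 2.7, 0.2]
finger_gap: -0.004
gripper_force: 0.5
```

```bash
python3 -c "
from h import *
a=np.radians(91);p=np.array([np.sin(a),np.cos(a)])*.075-np.array([np.cos(a),-np.sin(a)])*.02
rem(*p,.089,180+15.8-91)
im=manip.snapshot('scene');cv2.imwrite('pics/s2.png',cv2.resize(im[130:290,210:400],(760,640))[:600])"
```

```text
t 5.48 press xy [0.077  0.0173] z 0.0892 yaw 104.6 F [0.1 2.7 0.2]
remaining tool shift mm [ 1.3 -1.7  0.2] wz -0.2
```

View pics/s2.png

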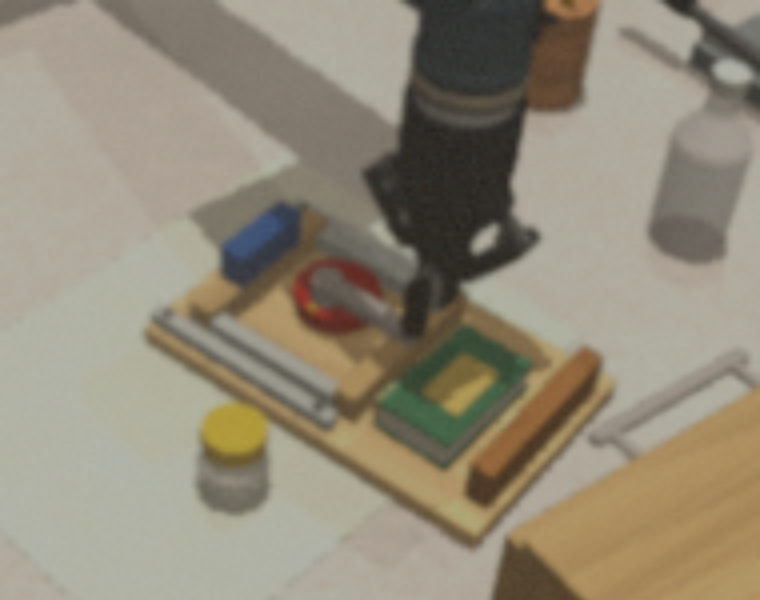

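The crop shows the lever at (370,300) now pointing forward, with the post at (415,305) against the fingertip. The arc is working, and the book is untouched.

Call:
servo_tool(
  rows=[
    [[0, 0, 5, -0.0066, 0.001, 0, -1], [0, 0, 5, -0.0066, 0.001, 0, -1], [0, 0, 5, -0.0066, 0.001, 0, -1], [0, 0, 5, -0.0066, 0.001, 0, -1], [0, 0, 5, -0.0066, 0.001, 0, -1], [0, 0, 5, -0.0066, 0.001, 0, -1], [0, 0, 5, -0.0066, 0.001, 0, -1], [0, 0, 5, -0.0066, 0.001, 0, -1]],
  ],
)

```text
t: 6.2
tcp_pos: [0.6301, 0.0891, 0.0893]
tool_rot: [0.845, 0.535, 0.004, 0.002]
force: [5.7, 3.6, -1.3]
finger_gap: -0.001
gripper_force: 2.4
```

Call:
servo_tool(
  rows=[
    [[0, 0, 5, -0.0066, 0.001, 0, -1], [0, 0, 5, -0.0066, 0.001, 0, -1], [0, 0, 5, -0.0066, 0.001, 0, -1], [0, 0, 5, -0.0066, 0.001, 0, -1], [0, 0, 0, 0, 0, 0, -1]],
  ],
)

```text
t: 6.62
tcp_pos: [0.6186, 0.0634, 0.0895]
tool_rot: [0.925, 0.38, 0.004, 0.002]
force: [2.6, 0.7, 0.5]
finger_gap: 0.002
gripper_force: 1.4
```

```bash
python3 -c "
from h import *
a=np.radians(151);p=np.array([np.sin(a),np.cos(a)])*.075-np.array([np.cos(a),-np.sin(a)])*.02
rem(*p,.089,180+15.8-151)"
```

```text
t 6.62 press xy [ 0.0513 -0.0559] z 0.0895 yaw 44.7 F [2.6 0.7 0.5]
remaining tool shift mm [2.3 1.2 0.5] wz -0.1
```

Call:
servo_tool(
  rows=[
    [[0, 0, 5, -0.0063, 0.0017, 0, -1], [0, 0, 5, -0.0063, 0.0017, 0, -1], [0, 0, 5, -0.0063, 0.0017, 0, -1], [0, 0, 5, -0.0063, 0.0017, 0, -1], [0, 0, 3, -0.004, 0.001, 0, -1], [0, 0, 0, 0, 0, 0, -1]],
  ],
)

```text
t: 7.12
tcp_pos: [0.5978, 0.0411, 0.089]
tool_rot: [0.982, 0.19, 0.002, 0.001]
force: [2.7, 0.0, 1.9]
finger_gap: -0.001
gripper_force: 1.3
```

```bash
python3 -c "
from h import *
a=np.radians(180);p=np.array([np.sin(a),np.cos(a)])*.075-np.array([np.cos(a),-np.sin(a)])*.02
rem(*p,.089,180+15.8-180)"
```

```text
t 7.12 press xy [ 0.0252 -0.0716] z 0.089 yaw 21.9 F [2.7 0.  1.9]
remaining tool shift mm [-5.6  2.8 -0. ] wz 6.1
```

Call:
servo_tool(
  rows=[
    [[0, 0, 3, -0.002, 0.001, 0, -1], [0, 0, 3, -0.002, 0.001, 0, -1], [0, 0, 0, -0.001, 0, 0, -1], [0, 0, 0, 0, 0, 0, -1]],
  ],
)

```text
t: 7.45
tcp_pos: [0.5938, 0.0378, 0.0884]
tool_rot: [0.99, 0.139, 0.002, 0.001]
force: [3.8, 0.1, 3.5]
finger_gap: 0.0
gripper_force: 2.1
```

Call:
servo_tool(
  rows=[
    [[0, 0, 0, -0.001, 0, 0, -1], [0, 0, 0, 0, 0, 0, -1]],
  ],
)

```text
t: 7.62
tcp_pos: [0.593, 0.0374, 0.0881]
tool_rot: [0.99, 0.138, 0.002, 0.001]
force: [5.9, 0.9, 3.0]
finger_gap: -0.001
gripper_force: 2.6
```

Call:
servo_tool(
  rows=[
    [[0, 0, 0, -0.001, 0, 0, -1], [0, 0, 0, 0, 0, 0, -1]],
  ],
)

```text
t: 7.78
tcp_pos: [0.5929, 0.0373, 0.0882]
tool_rot: [0.991, 0.137, 0.003, 0.001]
force: [6.9, 1.9, 3.1]
finger_gap: -0.002
gripper_force: 3.6
```

```bash
python3 -c "
from h import *
rem(.02,-.075,.089,15.8)"
```

```text
t 7.78 press xy [ 0.0195 -0.074 ] z 0.0882 yaw 15.8 F [6.9 1.9 3.1]
remaining tool shift mm [ 0.5  1.  -0.8] wz -0.0
```

Call:
servo_tool(
  rows=[
    [[0, 0, 0, -0.001, 0, 0, -1], [0, 0, 0, -0.001, 0, 0, -1], [0, 0, 0, 0, 0, 0, -1], [0, 0, 0, 0, 0, 0, -1]],
  ],
)

```text
t: 8.12
tcp_pos: [0.5928, 0.0373, 0.0883]
tool_rot: [0.991, 0.137, 0.005, 0.001]
force: [10.8, 3.8, 0.5]
finger_gap: -0.002
gripper_force: 5.3
```

Call:
servo_tool(
  rows=[
    [[0, 0, 0, -0.001, 0, 0, -1], [0, 0, 0, -0.001, 0, 0, -1], [0, 0, 0, 0, 0, 0, -1], [0, 0, 0, 0, 0, 0, -1]],
  ],
)

```text
t: 8.45
tcp_pos: [0.5926, 0.0372, 0.0884]
tool_rot: [0.991, 0.137, 0.007, 0.0]
force: [13.6, 5.3, -1.2]
finger_gap: -0.001
gripper_force: 7.2
```

Position is stalled while the force rises, so the cam is at its stop. I'll retreat, lift, move behind the plate and check.

Call:
servo_tool(
  rows=[
    [[0, 0, 0, 0.01, 0, 0, -1], [0, 0, 0, 0.008, 0, 0, -1], [0, 0, 0, 0, 0, -0.035, -1], [0, 0, 0, 0, 0, -0.035, -1], [0, 0, 0, -0.03, -0.015, 0, -1], [0, 0, 0, -0.03, -0.015, 0, -1], [0, 0, 0, -0.03, -0.015, 0, -1], [0, 0, 0, -0.03, -0.015, 0, -1]],
  ],
)

```text
t: 9.12
tcp_pos: [0.4682, 0.0667, 0.1567]
tool_rot: [0.991, 0.137, -0.003, -0.0]
force: [-0.2, 0.7, -0.8]
finger_gap: 0.0
gripper_force: 0.0
```

Call:
servo_tool(
  rows=[
    [[0, 0, 0, -0.033, -0.012, 0, -1], [0, 0, 0, 0, 0, 0, -1]],
  ],
)

```text
t: 9.28
tcp_pos: [0.4239, 0.0707, 0.1558]
tool_rot: [0.99, 0.138, -0.01, -0.002]
force: [0.7, 0.4, -0.0]
finger_gap: 0.0
gripper_force: 0.0
```

```bash
python3 -c "
from h import *
rem(-.11,0,.068,15.8)
im=manip.snapshot('scene');cv2.imwrite('pics/s3.png',cv2.resize(im[130:280,210:400],(760,600)))
"
```

```text
t 9.28 press xy [-0.134   0.0042] z 0.1558 yaw 15.9 F [ 0.7  0.4 -0. ]
remaining tool shift mm [25.7  4.8 87.2] wz 0.1
```

View pics/s3.png

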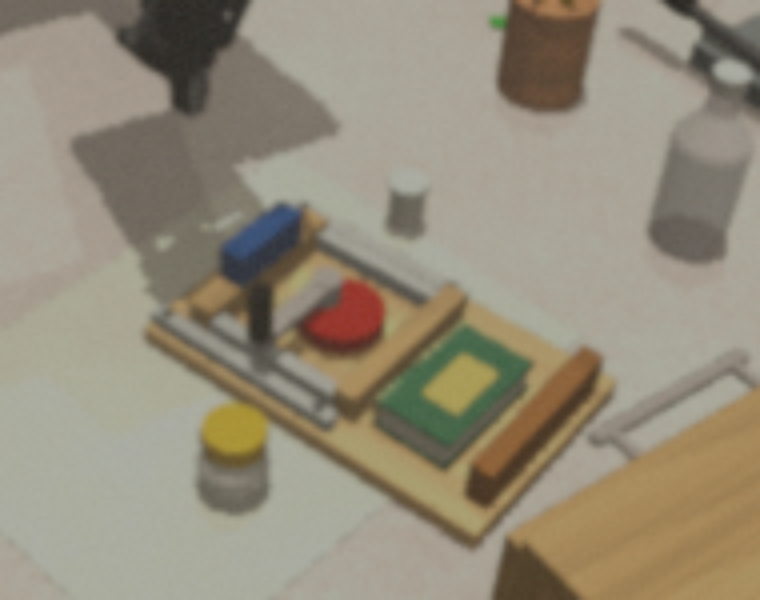

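The lever post is at (260,310), lever square to the press on the right, red disc forward of the axis: the cam is at its stop and the slide is still back. I'll descend behind the blue plate at (262,243).

Call:
servo_tool(
  rows=[
    [[0, 0, 0, 0.02, 0.004, 0, -1], [0, 0, 0, 0, 0, 0.03, -1], [0, 0, 0, 0, 0, 0.03, -1], [0, 0, 0, 0, 0, 0.027, -1], [0, 0, 0, 0, 0, 0, -1], [0, 0, 0, 0, 0, 0, -1]],
  ],
)

```text
t: 9.83
tcp_pos: [0.4563, 0.0705, 0.069]
tool_rot: [0.991, 0.137, -0.002, -0.0]
force: [0.5, -0.5, -0.0]
finger_gap: 0.0
gripper_force: 0.0
```

```bash
python3 -c "
from h import *
rem(-.0535,0,.068,15.8)"
```

```text
t 9.83 press xy [-0.1029 -0.0048] z 0.069 yaw 15.7 F [ 0.5 -0.5 -0. ]
remaining tool shift mm [49.4 -4.9  0.8] wz -0.1
```

Call:
servo_tool(
  rows=[
    [[0, 0, 0, 0.006, -0.002, 0, -1], [0, 0, 0, 0.006, -0.002, 0, -1], [0, 0, 0, 0.004, -0.001, 0, -1], [0, 0, 0, 0.004, 0, 0, -1], [0, 0, 0, 0.004, 0, 0, -1], [0, 0, 0, 0.004, 0, 0, -1], [0, 0, 0, 0.004, 0, 0, -1], [0, 0, 0, 0.003, 0, 0, -1]],
  ],
)

```text
t: 10.5
tcp_pos: [0.4887, 0.0852, 0.0704]
tool_rot: [0.991, 0.137, -0.001, -0.0]
force: [-4.1, -0.8, 3.2]
finger_gap: -0.002
gripper_force: 2.1
```

Call:
servo_tool(
  rows=[
    [[0, 0, 0, 0.002, 0, 0, -1], [0, 0, 0, 0.002, 0, 0, -1], [0, 0, 0, 0.002, 0, 0, -1], [0, 0, 0, 0.002, 0, 0, -1], [0, 0, 0, 0, 0, 0, -1]],
  ],
)

```text
t: 10.92
tcp_pos: [0.4974, 0.0873, 0.0701]
tool_rot: [0.991, 0.136, -0.0, -0.0]
force: [-4.2, 0.7, 1.6]
finger_gap: 0.001
gripper_force: 1.6
```

```bash
python3 -c "
from h import *
rem(-.0535,0,.068,15.8)"
```

```text
t 10.92 press xy [-0.0588  0.0001] z 0.0701 yaw 15.7 F [-4.2  0.7  1.6]
remaining tool shift mm [5.3 0.1 2.1] wz -0.1
```

Travel is about 30.7 mm. I'll creep on to the stop.

Call:
servo_tool(
  rows=[
    [[0, 0, 0, 0.001, 0, 0, -1], [0, 0, 0, 0.001, 0, 0, -1], [0, 0, 0, 0.001, 0, 0, -1], [0, 0, 0, 0.001, 0, 0, -1], [0, 0, 0, 0, 0, 0, -1]],
  ],
)

```text
t: 11.33
tcp_pos: [0.501, 0.0883, 0.0701]
tool_rot: [0.991, 0.136, -0.0, -0.0]
force: [-4.5, 0.7, 0.9]
finger_gap: 0.001
gripper_force: 1.8
```

Call:
servo_tool(
  rows=[
    [[0, 0, 0, 0.001, 0, 0, -1], [0, 0, 0, 0.001, 0, 0, -1], [0, 0, 0, 0, 0, 0, -1]],
  ],
)

```text
t: 11.58
tcp_pos: [0.502, 0.0886, 0.0702]
tool_rot: [0.991, 0.137, -0.001, -0.0]
force: [-6.4, 0.3, 1.1]
finger_gap: 0.002
gripper_force: 2.7
```

Call:
servo_tool(
  rows=[
    [[0, 0, 0, 0.001, 0, 0, -1], [0, 0, 0, 0.001, 0, 0, -1], [0, 0, 0, 0, 0, 0, -1]],
  ],
)

```text
t: 11.83
tcp_pos: [0.5021, 0.0887, 0.0702]
tool_rot: [0.991, 0.137, -0.003, 0.0]
force: [-8.8, -2.7, 4.1]
finger_gap: 0.003
gripper_force: 4.6
```

Call:
servo_tool(
  rows=[
    [[0, 0, 0, 0.001, 0, 0, -1], [0, 0, 0, 0.001, 0, 0, -1], [0, 0, 0, 0, 0, 0, -1]],
  ],
)

```text
t: 12.08
tcp_pos: [0.5021, 0.0888, 0.0701]
tool_rot: [0.991, 0.137, -0.005, 0.0]
force: [-12.6, -5.8, 6.5]
finger_gap: -0.005
gripper_force: 6.5
```

```bash
python3 -c "
from h import *
rem(-.0535,0,.068,15.8)"
```

```text
t 12.08 press xy [-0.0539  0.0002] z 0.0701 yaw 15.8 F [-12.6  -5.8   6.5]
remaining tool shift mm [0.4 0.2 2.1] wz -0.0
```

The slide is stalled at the expected -53.5 mm with the force rising, so it is home. I'll back off and check.

Call:
servo_tool(
  rows=[
    [[0, 0, 0, -0.01, 0, 0, -1], [0, 0, 0, -0.02, 0, 0, -1], [0, 0, 0, -0.02, 0, 0, -1], [0, 0, 0, 0, 0, -0.04, -1], [0, 0, 0, 0, 0, -0.04, -1], [0, 0, 0, 0, 0, -0.04, -1], [0, 0, 0, 0, 0, 0, -1], [0, 0, 0, 0, 0, 0, -1]],
  ],
)

```text
t: 12.75
tcp_pos: [0.4634, 0.0757, 0.1936]
tool_rot: [0.991, 0.136, 0.007, 0.002]
force: [-0.2, 0.6, -1.0]
finger_gap: 0.0
gripper_force: 0.0
```

```bash
python3 -c "
from h import *
rem(-.1,0,.19,15.8)
im=manip.snapshot('scene');cv2.imwrite('pics/s4.png',cv2.resize(im[130:280,210:400],(760,600)))
"
```

```text
t 12.75 press xy [-0.0947 -0.0018] z 0.1936 yaw 15.7 F [-0.2  0.6 -1. ]
remaining tool shift mm [-5.3 -1.8  3.5] wz -0.1
```

View pics/s4.png

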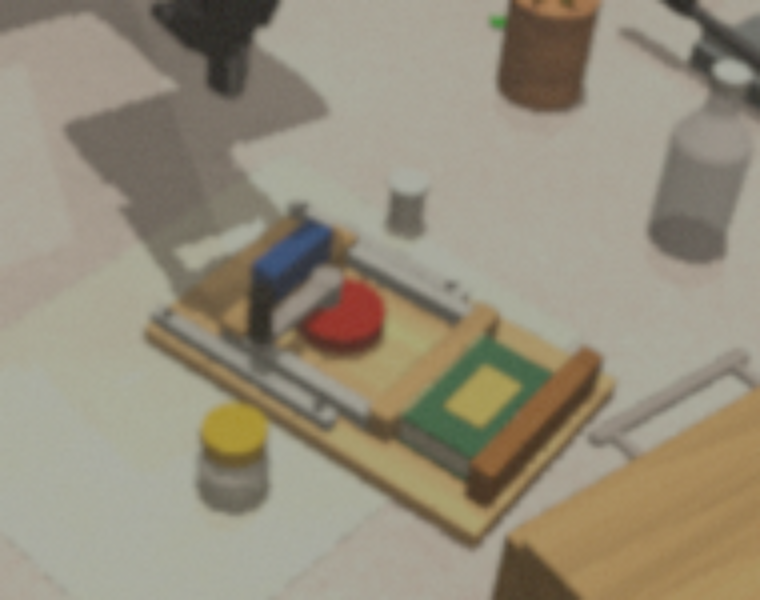

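The book at (480,400) sits square against the fence, with the jaw behind it. The lever hasn't moved, the spool and jar are in place, and the hand is clear.

```bash
python3 -c "
from station import manip
print(manip.sign_off())"
```

```text
the job is handed in; nothing more can be done
None
```

The press is closed and the job is handed in: cam at its low-point stop, slide fully home, green book square against the end fence, and hand clear; the hand-in returned no verdict.

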